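Fit the bench pin to its quick-change mount and lock it

TASK

On this jeweller's bench, take the wooden bench pin out of the storage rack, lay it flat with its brass stud upwards, slide its metal tongue fully home into the mount (first swing the mount's red lever open, as it blocks the slot), and then swing the lever fully shut behind the stud to lock it. Leave the mandrel, jars, hammer, dish and the steel block in the rack where they are.

Things in the scene. Friction and masses are not known exactly. Their poses are not given: they have to be found in the camera images.
- bench_pin: Dark wooden block 90 (x) x 54 (y) x 26 (z) mm, 0.17 kg, a 14 mm wide notch in its -x end, an aluminium tongue on its +x end. Origin: centre of the block's underside, z out of the top face. It starts in the rack standing on its long -y edge (y up, x and z level), its upper edge 62 mm above the bench. Mounted, it lies flat on the bench, z up; upside down it does not enter the mount.
- tongue_tip (a point): Middle of the tongue's tip, (100, 0, 8) mm in the bench pin's frame. The tongue spans x = 45 to 100, y = -20 to 20, z = 4 to 12 mm there; its tip corners are bevelled to 26 mm width.
- stud (a point): Point on the axis of the brass stud on the tongue, (85, 0, 32) mm in the bench pin's frame. The stud is 10 mm thick and reaches from the tongue's top (z = 12) up to z = 37 mm.
- mount: Fixed aluminium T-slot channel, 60 (x) x 76 (y) x 22 (z) mm, origin at the centre of its underside, z up. The tongue slides in along +x. Slot 43 mm wide, z = 1.5 to 15 mm; above it two lips (z = 15 to 22) leave a 20 mm gap for the stud. Fully home: block's front face against the mouth, bench pin's origin at (-75, 0, 0) mm in this frame, frames parallel.
- mouth (a point): Centre of the slot's mouth, (-30, 0, 8) mm in the mount's frame; there the slot flares to about 50 mm width.
- stud_home (a point): Where point stud is when the bench pin is fully home: (10, 0, 32) mm in the mount's frame.
- lever (a joint): Red lever on the mount, turning about the vertical axis through point lever_pivot. 0 = shut: handle points to the mount's +y, pawl lies across the gap just -x of the stud. It grows as turned clockwise seen from above, to 1.6; at 1.57 the handle points to the mount's +x, the pawl to -x. Above 1.2 rad the stud can pass. Stiff (0.12 N m, 2 N at the knob), stays where left. Starts at 0.1 to 0.9.
- lever_knob (a point): Axis of the upright black round knob (18 mm diameter, z = 28 to 70 mm above the bench) at the end of the lever's handle, 60 mm from the pivot; the point is 60 mm above the bench.
- lever_pivot (a point): The lever's pivot axis at arm height, (-2.5, 30, 32) mm in the mount's frame. The red handle arm is 60 mm long, the steel pawl on the other side 40 mm; both 12 mm wide, 28 to 36 mm above the bench (2 mm over the block's top).
- rack: Fixed wooden rack, base 100 (x) x 150 (y) x 8 mm, origin at the centre of its underside, z up. Two slots along x at y = +40 and -40 mm, 30 mm wide between rails 6 mm thick, 30 mm high above the bench. The bench pin stands in one (tongue overhanging to the rack's +x, top face to the rack's -y), the steel block in the other.
- bench_block: Bystander: dark steel block 80 (x) x 24 (y) x 44 (z) mm standing in the other slot; origin at its underside, 1 mm outside the middle of its +y side (centre of the block at y = -13 mm). Leave it.
- jar_large: Bystander: glass jar with white lid, 66 mm diameter, 85 mm tall, origin at the centre of its underside.
- jar_medium: Bystander: glass jar with white lid, 56 mm diameter, 70 mm tall, origin at the centre of its underside.
- jar_small: Bystander: glass jar with white lid, 48 mm diameter, 58 mm tall, origin at the centre of its underside.
- mandrel: Bystander: upright steel ring mandrel, a 190 mm tall cone on a foot 64 mm in diameter; origin at the centre of its underside.
- hammer: Bystander: hammer lying on the bench, 220 mm long along its x, handle to -x.
- dish: Bystander: small brass dish, 72 mm diameter, 22 mm tall, origin at the centre of its underside.

How it is judged:
On the way:
1. the tongue is in the mount to within 6 mm of fully home, the bench pin flat on the bench, the lever still open (x of stud in the frame of mount between 0.004 and 0.016 m and y of stud in the frame of mount between -0.004 and 0.004 m and angle between bench_pin's own z axis and vertical below 0.12 rad and angle between the x axis of bench_pin and the x axis of mount, either way round below 0.1 rad and height (world z) of bench_pin below 0.006 m and value of joint lever above 1 rad), for 0.1 s.
At the end, for the whole second after the job is handed in: The bench pin lies flat, stud up, its stud within 3 mm of fully home along the slot and 4 mm across it, level within 0.12 rad and in line with the mount within 0.1 rad, at rest; the lever is shut to within 0.12 rad behind the stud (x of stud in the frame of mount between 0.007 and 0.013 m and y of stud in the frame of mount between -0.004 and 0.004 m and angle between bench_pin's own z axis and vertical below 0.12 rad and angle between the x axis of bench_pin and the x axis of mount, either way round below 0.1 rad and height (world z) of bench_pin below 0.006 m and value of joint lever below 0.12 rad and linear speed of bench_pin below 0.02 m/s); the robot touches nothing.
It fails at once if a bystander (jar, mandrel, hammer, dish or the steel block) is shifted by more than 25 mm (distance of any of bench_block, jar_large, jar_medium, jar_small, mandrel, hammer, dish from where it was at the start of the episode above 0.025 m).
It fails at once if a jar, the mandrel, the dish or the steel block is tipped (angle between any of bench_block, jar_large, jar_medium, jar_small, mandrel, dish's own z axis and vertical above 0.5 rad).
It also fails if it takes over 72 s, if anything falls off the work surface, if the arm or the gripper's body presses on something with over 40 N, if the wrist force passes 120 N, or if a joint passes its speed limit or range.

ROBOT

A 7-joint arm with a two-finger parallel gripper is mounted at the origin on the work surface. World frame = base frame: x ahead of the robot, y to its left, z up, the work surface at z = 0. Lengths are in m, angles in rad, forces in N, time in s.
With the tool pointing down it reaches from about 0.4 to 0.875 m from the base axis. Payload 6.5 kg.
Tool frame: the origin (TCP) lies between the finger pads; the fingertips stand 11 mm ahead of it and the grasp point (between the pads) lies 8 mm behind it; z points along the fingers, y is the line along which they close (so a half turn about z gives the same grasp; the last joint's range is limited). The gripper opens to 85 mm and grips with 20 to 120 N. Pads are 22 mm wide; open, the fingers measure 114 mm over their backs; the gripper's body (76 mm by 85 mm) begins 54 mm behind the grasp point. The pads swing forward as they close: fully open they stand 13 mm farther back than shut.
Start: joints at [-1.34, 0.536, -0.004, 1.538, 0.003, 1.067, -0.071], TCP at [0.19, 0.622, 0.242] pointing down, gripper open.
Joint ranges: [-2.7, 2.7], [-0.37, 2.16], [-1.27, 1.26], [0.24, 2.4], [-1.31, 4.45], [0.19, 1.91], [-2.76, 2.76]. Speed limits (rad/s): [2.39, 2.39, 3.14, 3.14, 3.14, 3.14, 3.14].

INTERFACE

Orientations are given as a unit quaternion [w, x, y, z].
In Python, from bench import bot, grab_frame, finish_job gives the robot as it stands (bot), with the cameras as plain functions and the job as plain functions. Calls block until the motion is done:
- bot.move_pose(position, orientation): joint-space move of the TCP to a pose.
- bot.move_linear(position, rot=None, max_speed=0.15, threshold=None): straight line of the TCP; rot=None keeps the orientation; max_speed is the mean speed in m/s. With threshold (N) it stops when the force on the tool has changed by that much, and returns True; else False.
- bot.goto_joints(angles): joint-space move.
- bot.let_go() and bot.grasp(strength=None): open the fingers fully, or close them until they stop; strength is the grip in N (None keeps the last).
- bot.dwell(seconds).
- bot.inverse_kinematics(position, orientation): joint angles nearest the present ones, or None.
- bot.get_obs(): the state.
- grab_frame(name): name is "scene" or "top" or "wrist"; returns a dict with "pixels" (384x512x3 uint8, red, green, blue), "fx", "fy", "cx", "cy" (pixels), "R" (3x3) and "t" (3): a world point X has camera coordinates R X + t. Camera axes: x right, y down, z forward; pixel columns grow to the right and rows downward; lengths in m; the calibration is good to about 2 mm. A picture is of the moment at which its call begins. There is no depth.
A pose or a line that the arm cannot do raises bot.PlanningError and nothing moves.
- finish_job(): hands the job in; it is judged then, once.
The state is a dict: "t": time; "joint_positions": joint angles; "qvel": joint speeds; "tau": joint torques, N m; "ee_pos": TCP position; "tool_rot": TCP orientation; "contact_force": force on the tool from outside, world axes, zero at the start; "moment": the same for the moment, N m; "gripper_width": finger opening in m; "finger_force": force on a finger pad.
Only numpy, scipy, OpenCV 4.12 (cv2) and the standard library are available. Lean on these libraries where they do the work, as an engineer would, in place of code of your own. Each camera call takes 0.05 s, during which the arm holds its last target. There are 200 camera calls.

## Working session

There is one attempt and no reset: what is moved stays moved. The work goes in short steps, each a Python script; the robot and the scene stay as the last script left them, time stands still between calls to the robot, and variables do not carry over. Pictures are saved under pics/ and viewed, at most 10 in all, crops included, and the job is handed in when it is done.

```bash
mkdir -p pics; ls
cat > h.py <<'E'
import numpy as np, cv2
from bench import bot, grab_frame, finish_job
def snap(name,fn):
    f=grab_frame(name); cv2.imwrite(f'pics/{fn}.png',f['pixels'][:,:,::-1]); np.savez(f'pics/{fn}.npz',**f); return f
def ray(f,u,v,z):
    R=np.array(f['R']);t=np.array(f['t']); c=-R.T@t
    d=R.T@np.array([(u-f['cx'])/f['fx'],(v-f['cy'])/f['fy'],1]); return c+d*(z-c[2])/d[2]
def proj(f,X):
    p=np.array(f['R'])@np.array(X)+np.array(f['t']); return np.array([f['fx']*p[0]/p[2]+f['cx'],f['fy']*p[1]/p[2]+f['cy']])
E
python3 - <<'E'
from h import *
o=bot.get_obs(); print(o['t'],o['ee_pos'],o['tool_rot'],o['gripper_width'])
a=snap('scene','s0'); b=snap('top','t0')
for f in (a,b): print(np.round(f['fx'],1),np.round(-np.array(f['R']).T@f['t'],3),np.round(f['R'],2).tolist())
im=np.hstack([a['pixels'],b['pixels']])[:,:,::-1]
cv2.imwrite('pics/t0b.png',cv2.resize(b['pixels'][:,:,::-1],(800,600),interpolation=cv2.INTER_CUBIC))
E
```

```text
bench.py
pics
0.0 [0.18993835 0.62098988 0.24139204] [-6.09575309e-05  1.47821109e-01  9.89013736e-01 -8.63669215e-04] 0.08502615361445336
478.3 [0.966 0.513 1.084] [[-0.8, 0.6, 0.0], [0.49, 0.66, -0.57], [-0.34, -0.45, -0.82]]
366.4 [ 0.289 -0.07   1.165] [[0.15, -0.99, -0.0], [-0.96, -0.14, -0.22], [0.22, 0.03, -0.98]]
```

View top.

View pics/t0b.png

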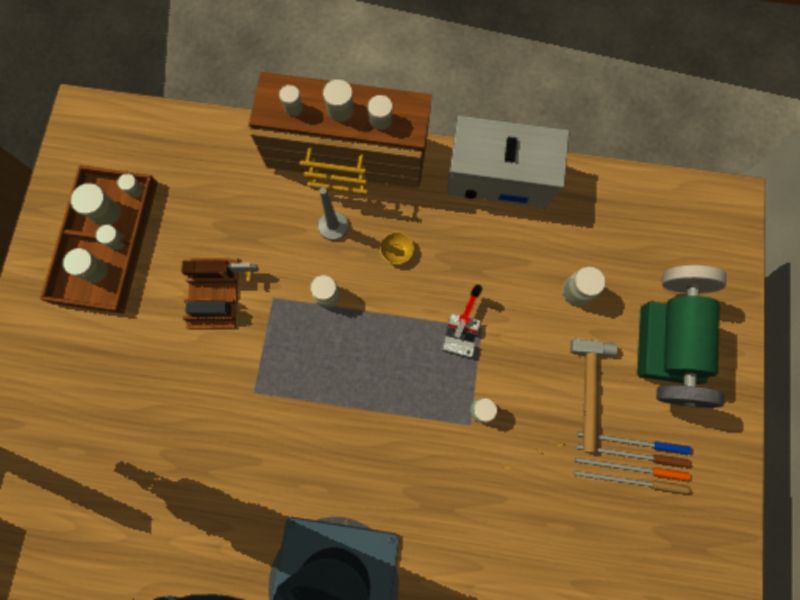

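View pics/s0.png

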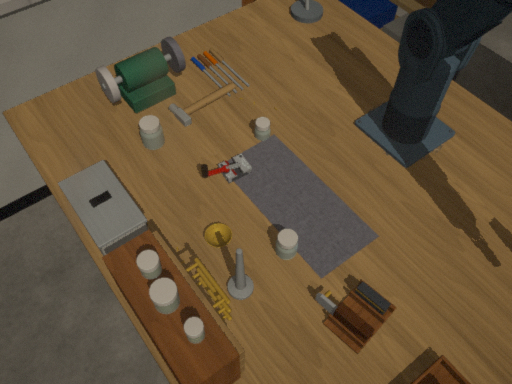

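Run:
```python
from h import *
f=np.load('pics/t0.npz'); s=1.5625
for n,u,v,z in [('rack c',210,295,.01),('pin top',208,267,.062),('tongue tip',256,268,.035),('mount',462,336,.022),('knob',476,291,.07),('pivot',465,320,.036),('jarM',323,290,.07),('jarS',485,410,.058),('jarL',588,282,.085),('mandrel',333,228,.01),('dish',398,250,.02)]:
    print(n,np.round(ray(f,u/s,v/s,z),3))
o=bot.get_obs(); w=grab_frame('wrist'); R=np.array(w['R']); print(w['fx'],-R.T@w['t'],np.round(R,2).tolist())
```

```text
rack c [0.512 0.347 0.01 ]
pin top [0.558 0.345 0.062]
tongue tip [0.577 0.257 0.035]
mount [ 0.5   -0.18   0.022]
knob [ 0.585 -0.192  0.07 ]
pivot [ 0.531 -0.181  0.036]
jarM [0.543 0.107 0.07 ]
jarS [ 0.358 -0.237  0.058]
jarL [ 0.631 -0.404  0.085]
mandrel [0.694 0.119 0.01 ]
dish [ 0.662 -0.025  0.02 ]
315.0061790193161 [0.12002267 0.64187473 0.37383773] [[0.29, 0.96, -0.0], [0.92, -0.28, 0.29], [0.27, -0.08, -0.96]]
```

```bash
cat >> h.py <<'E'
from scipy.spatial.transform import Rotation as Ro
def quat(xa):   # tool pointing down, tool x along planar angle xa
    c,s=np.cos(xa),np.sin(xa)
    M=np.array([[c,s,0],[s,-c,0],[0,0,-1]]); q=Ro.from_matrix(M).as_quat(); return [q[3],*q[:3]]
E
python3 - <<'E'
from h import *
for n,p in [('rack',[.53,.30,.25]),('mount',[.53,-.17,.25])]:
    for xa in (1.57,-1.57,1.3,-1.8,1.8,-1.3):
        q=bot.inverse_kinematics(p,quat(xa)); print(n,xa,None if q is None else np.round(q,2))
E
```

```text
rack 1.57 [-0.87  0.48  0.39  1.66 -0.2   1.04 -0.42]
rack -1.57 [-0.39  0.47 -0.27  1.63  0.14  1.05  2.44]
rack 1.3 [-0.91  0.48  0.44  1.67 -0.23  1.04 -0.66]
rack -1.8 [-0.43  0.47 -0.22  1.63  0.11  1.05  2.23]
rack 1.8 [-0.83  0.47  0.34  1.66 -0.18  1.04 -0.21]
rack -1.3 [-0.35  0.48 -0.33  1.63  0.17  1.06  2.68]
mount 1.57 [-0.45  0.51  0.93  1.82 -0.47  1.05  0.66]
mount -1.57 [-0.54  0.59  1.1   1.82 -0.59  1.1  -2.37]
mount 1.3 [-0.46  0.52  0.95  1.82 -0.49  1.06  0.41]
mount -1.8 [-0.54  0.59  1.1   1.82 -0.59  1.1  -2.6 ]
mount 1.8 [-0.44  0.5   0.91  1.82 -0.46  1.05  0.88]
mount -1.3 [-0.54  0.59  1.1   1.82 -0.59  1.1  -2.1 ]
```

Run:
```python
from h import *
ims=[]
for n,p in [('rack',[.52,.29,.24]),('mount',[.53,-.14,.24])]:
    bot.move_pose(p,quat(1.57)); f=snap('wrist','w_'+n)
    print(bot.get_obs()['t'],np.round(-np.array(f['R']).T@f['t'],3)); 
    cv2.imwrite(f'pics/w_{n}_b.png',cv2.resize(f['pixels'][:,:,::-1],(800,600),interpolation=cv2.INTER_CUBIC))
```

```text
1.9083 [0.519 0.364 0.372]
3.5417 [ 0.53  -0.066  0.372]
```

View pics/w_rack_b.png

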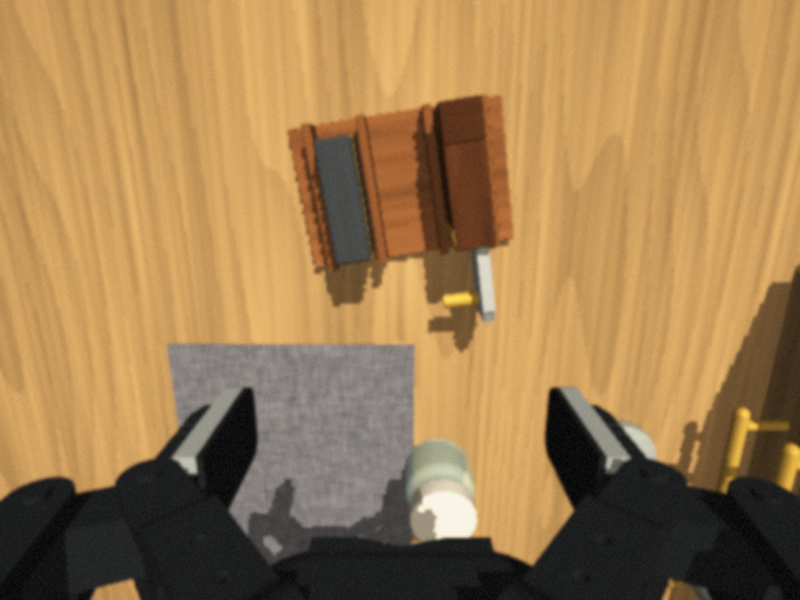

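View pics/w_mount_b.png

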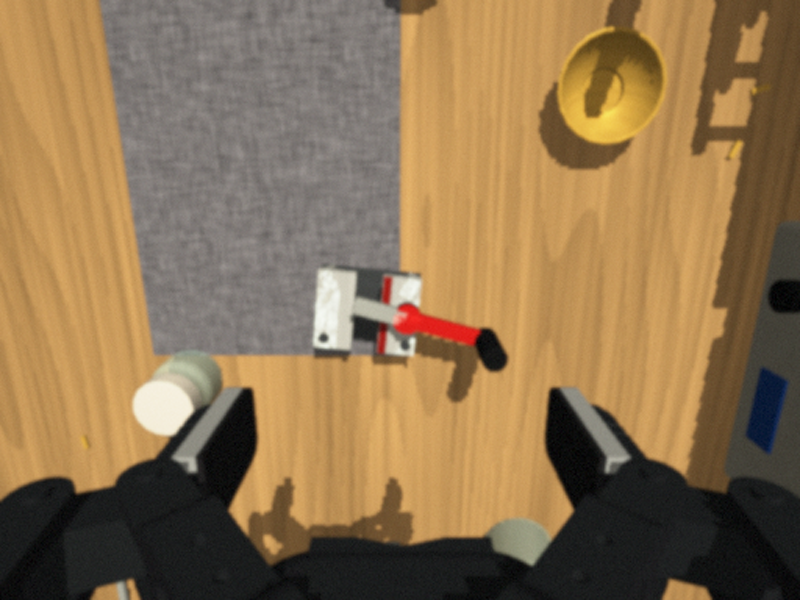

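Run:
```python
from h import *
s=1.5625
def show(n,pts):
    f=np.load(f'pics/{n}.npz')
    for k,(u,v,z) in pts.items(): print(n,k,np.round(ray(f,u/s,v/s,z),4)[:2])
show('w_rack',dict(fl=(456,247,.062),fr=(495,244,.062),midr=(487,139,.062),midl=(444,142,.062),br=(484,96,.062),bl=(439,101,.062),tipL=(483,320,.055),tipR=(495,317,.055),
 stud=(443,300,.035)))
show('w_mount',dict(fl=(320,268,.022),fr=(421,274,.022),br=(414,355,.022),bl=(313,349,.022),screw1=(323,338,.022),piv=(407,318,.036),knobtop=(494,356,.07),pawl=(356,307,.036)))
im=cv2.imread('pics/w_rack.png'); a=cv2.resize(im[50:215,175:340],(500,500),interpolation=cv2.INTER_CUBIC)
# pin 3D clues: crops side by side
im=cv2.imread('pics/w_mount.png'); b=cv2.resize(im[155:245,190:340],(800,480),interpolation=cv2.INTER_CUBIC)
cv2.imwrite('pics/cr_r.png',a); cv2.imwrite('pics/cr_m.png',b)
```

```text
w_rack fl [0.5538 0.3093]
w_rack fr [0.5785 0.3113]
w_rack midr [0.5701 0.3745]
w_rack midl [0.5444 0.3728]
w_rack br [0.5671 0.3984]
w_rack bl [0.5409 0.3956]
w_rack tipL [0.5747 0.2581]
w_rack tipR [0.5827 0.2603]
w_rack stud [0.5489 0.2664]
w_mount fl [ 0.4717 -0.1438]
w_mount fr [ 0.5452 -0.1482]
w_mount br [ 0.5407 -0.2118]
w_mount bl [ 0.4635 -0.207 ]
w_mount screw1 [ 0.4715 -0.198 ]
w_mount piv [ 0.535  -0.1774]
w_mount knobtop [ 0.5922 -0.1925]
w_mount pawl [ 0.4985 -0.1691]
```

View pics/cr_r.png

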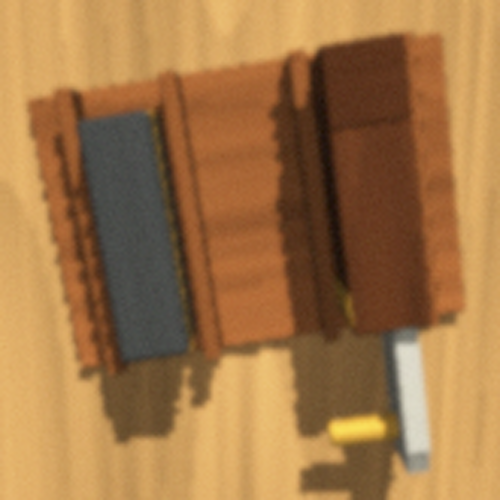

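View pics/cr_m.png

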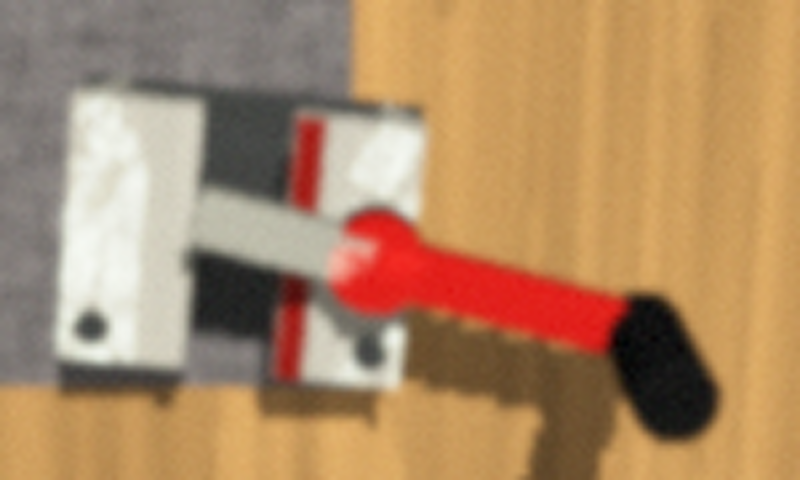

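```bash
cat >> h.py <<'E'
A=-1.65; PIV=np.array([.5352,-.1775]); MC=np.array([.5053,-.1777])
xh=np.array([np.cos(A),np.sin(A)]); yh=np.array([-xh[1],xh[0]])
def knob(l,z):
    a=A+np.pi/2-l; return [*(PIV+.06*np.array([np.cos(a),np.sin(a)])),z], quat(a+np.pi)
def swing(l0,l1,z,n=7,speed=.06,th=None):
    for l in np.linspace(l0,l1,n+1)[1:]:
        p,q=knob(l,z)
        if bot.move_linear(p,rot=q,max_speed=speed,threshold=th): print('stopped near',l); break
def st(m=''):
    o=bot.get_obs(); print(m,round(o['t'],1),np.round(o['ee_pos'],4),'F',np.round(o['contact_force'],1),'w',round(o['gripper_width'],4),'ff',np.round(o['finger_force'],1))
E
python3 - <<'E'
from h import *
p,q=knob(.17,.13); bot.move_pose(p,q); st()
p,q=knob(.17,.052); bot.move_linear(p); st()
bot.grasp(20); st('grip')
swing(.17,1.5,.052); st('swung')
bot.let_go(); p,q=knob(1.5,.24); bot.move_linear(p,max_speed=.25); st()
bot.move_pose([.53,-.14,.24],quat(1.57)); f=snap('wrist','w_m2')
b=cv2.resize(f['pixels'][:,:,::-1],(640,480)); cv2.imwrite('pics/w_m2b.png',b)
E
```

```text
4.7 [ 0.5936 -0.1918  0.1303] F [ 0.6  0.1 -0.4] w 0.0855 ff 0.0
 5.4 [ 0.594  -0.1925  0.0527] F [ 0.  -0.4  0.5] w 0.0852 ff 0.0
grip 6.0 [ 0.5936 -0.1926  0.0524] F [-0.4 -0.4  3.4] w 0.0173 ff 21.8
swung 8.4 [ 0.5349 -0.2385  0.0523] F [ 1.5 -4.7  6.4] w 0.0171 ff 22.1
 10.0 [ 0.534  -0.2369  0.2387] F [ 1.  -0.4  0.1] w 0.0857 ff 0.0
```

```bash
cat >> h.py <<'E'
def M(x,y,z): return [*(MC+x*xh+y*yh),z]   # mount-frame (m) -> world
QM=quat(A+np.pi)
E
python3 - <<'E'
from h import *
q=quat(-1.435+np.pi); g=[.5607,.3485]
bot.move_pose([*g,.16],q); bot.move_linear([*g,.047]); st('at pin')
bot.grasp(60); st('grip')
bot.move_linear([*g,.17],max_speed=.12); st('lift')
bot.move_pose(M(-.160,-.040,.16),QM); st()
bot.move_linear(M(-.160,-.040,.055)); print(bot.move_linear(M(-.160,-.040,.033),max_speed=.03,threshold=4)); st('down')
bot.let_go(); bot.move_linear(M(-.160,-.040,.16)); st()
f=snap('wrist','stand'); cv2.imwrite('pics/standb.png',cv2.resize(f['pixels'][:,:,::-1],(640,480)))
E
```

```text
at pin 13.2 [0.5616 0.3487 0.048 ] F [ 0.4  0.1 -0.3] w 0.0853 ff 0.0
grip 13.8 [0.5611 0.3488 0.0475] F [-0.1  0.5  2.6] w 0.0249 ff 60.9
lift 14.9 [0.5601 0.3483 0.169 ] F [-1.5  0.5 -1.2] w 0.0246 ff 60.3
 16.3 [ 0.4791 -0.0136  0.1601] F [-0.9 -0.4 -1.2] w 0.0249 ff 60.2
True
down 17.7 [ 0.4782 -0.0149  0.0394] F [-1.7  0.4  9.4] w 0.0251 ff 61.5
 19.3 [ 0.4775 -0.0149  0.1594] F [-0.4 -0.6 -0.7] w 0.0857 ff 0.0
```

View pics/standb.png

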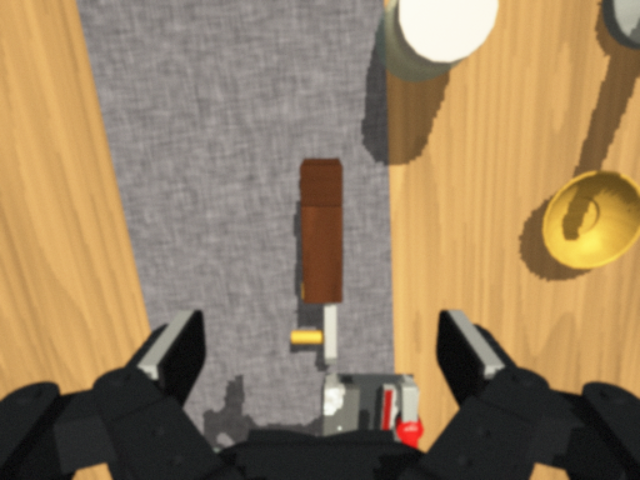

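Run:
```python
from h import *
bot.move_linear(M(-.160,-.100,.16)); bot.grasp(20)
bot.move_linear(M(-.160,-.100,.058)); st()
bot.move_linear(M(-.160,-.030,.058),max_speed=.05); st('pushed')
bot.dwell(.3)
bot.move_linear(M(-.160,-.030,.16)); bot.let_go()
bot.move_linear(M(-.170,0,.18)); st()
f=snap('wrist','flat'); cv2.imwrite('pics/flatb.png',cv2.resize(f['pixels'][:,:,::-1],(800,600),interpolation=cv2.INTER_CUBIC))
```

```text
21.5 [ 0.4186 -0.0105  0.0584] F [ 0.8  0.3 -0.5] w -0.0 ff 0.0
pushed 23.1 [ 0.4877 -0.0158  0.058 ] F [-0.  -0.3  0.8] w 0.0002 ff 0.0
 25.4 [ 0.5184 -0.0083  0.1798] F [ 0.1 -0.7 -0.9] w 0.0852 ff 0.0
```

View pics/flatb.png

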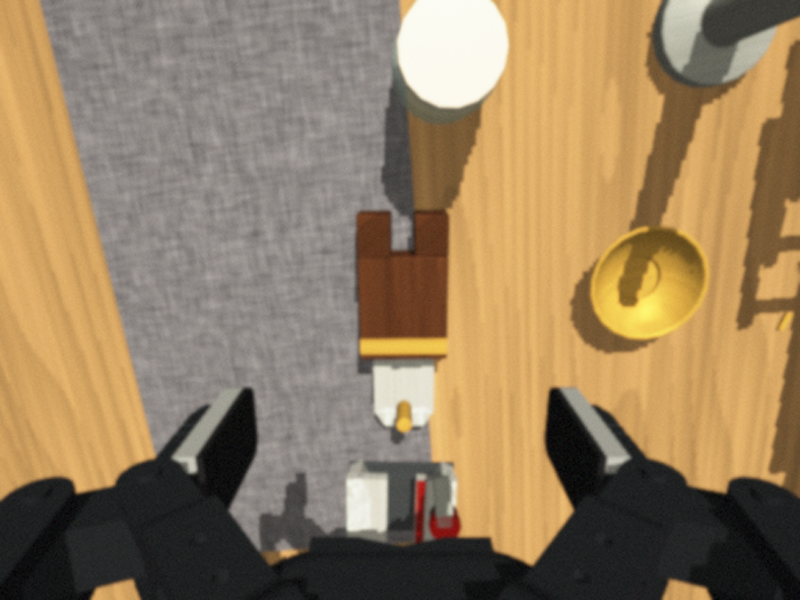

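Run:
```python
from h import *
s=1.5625; f=np.load('pics/flat.npz')
pts=dict(bl=(357,212,.026),br=(447,211,.026),fr=(446,356,.026),fl=(360,357,.026),stud=(404,404,.037),tl=(388,428,.012),tr=(421,424,.012),gapL=(387,475,.022),gapR=(416,475,.022),mL=(348,473,.022),mR=(455,473,.022))
for k,(u,v,z) in pts.items():
    w=ray(f,u/s,v/s,z)[:2]-MC; print(k,np.round([w@xh*1e3,w@yh*1e3],1))
```

```text
bl [-211.5  -25.8]
br [-212.1   25.9]
fr [-122.3   27.7]
fl [-121.5  -26.2]
stud [-94.7   1.4]
tl [-63.   -9.4]
tr [-66.1  13.3]
gapL [-32.5 -10. ]
gapR [-32.5   9.9]
mL [-34.  -36.7]
mR [-34.2  36.6]
```

Run:
```python
from h import *
bot.move_linear(M(-.172,.0005,.014)); st('at')
bot.grasp(50); st('grip')
bot.move_linear(M(-.172,0,.0155),max_speed=.03)
print(bot.move_linear(M(-.125,0,.0155),max_speed=.06,threshold=15)); st('near')
print(bot.move_linear(M(-.078,0,.0150),max_speed=.04,threshold=18)); st('in')
print([round(float(v)*1e3,1) for v in ((np.array(bot.get_obs()['ee_pos'])[:2]-MC)@np.c_[xh,yh])])
```

```text
at 26.7 [ 0.52   -0.0064  0.0147] F [-0.2  1.   0.3] w 0.0854 ff 0.0
grip 27.1 [ 0.5199 -0.0062  0.0148] F [-0.9  0.8  6.2] w 0.0532 ff 52.6
False
near 28.3 [ 0.5152 -0.0526  0.0154] F [ 0.2 -0.4 -0.7] w 0.0531 ff 52.5
False
in 29.6 [ 0.5116 -0.0963  0.015 ] F [-0.6  9.1  3.4] w 0.0527 ff 53.0
[-81.6, -0.1]
```

Run:
```python
from h import *
print(bot.move_linear(M(-.073,0,.0140),max_speed=.03,threshold=20)); st('in')
print([round(float(v)*1e3,1) for v in ((np.array(bot.get_obs()['ee_pos'])[:2]-MC)@np.c_[xh,yh])])
bot.let_go(); bot.move_linear(M(-.08,0,.18),max_speed=.2); bot.move_linear(M(-.04,0,.2),max_speed=.2); st()
f=snap('wrist','home'); cv2.imwrite('pics/homeb.png',cv2.resize(f['pixels'][:,:,::-1],(800,600),interpolation=cv2.INTER_CUBIC))
```

```text
True
in 29.8 [ 0.5117 -0.0962  0.0149] F [-1.7  1.4  8.1] w 0.0536 ff 53.5
[-81.7, -0.1]
 31.6 [ 0.508  -0.1388  0.1995] F [-0.5  0.9 -0.1] w 0.0854 ff 0.0
```

View pics/homeb.png

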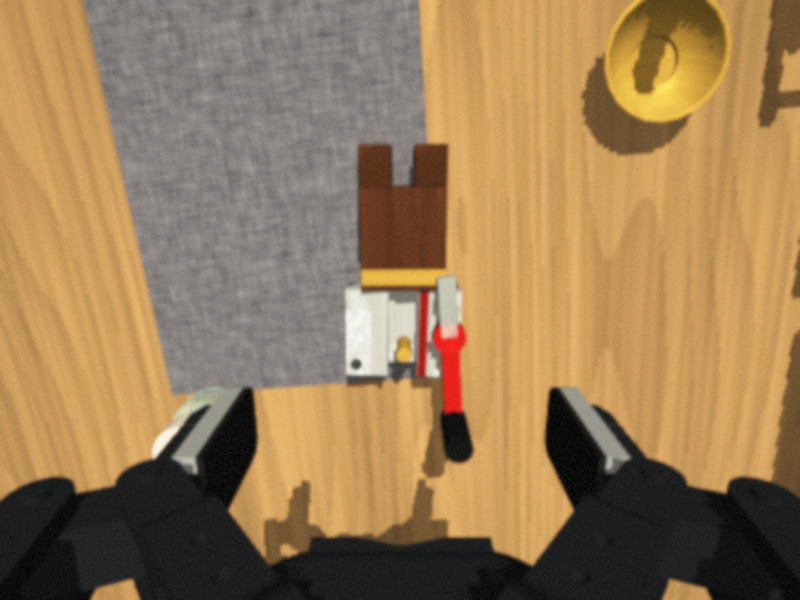

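Run:
```python
from h import *
loc=lambda:[round(float(v)*1e3,1) for v in ((np.array(bot.get_obs()['ee_pos'])[:2]-MC)@np.c_[xh,yh])]
bot.move_linear(M(-.16,0,.12),max_speed=.25); bot.grasp(20); bot.move_linear(M(-.16,0,.024),max_speed=.2)
print(bot.move_linear(M(-.12,0,.024),max_speed=.03,threshold=12)); st('push'); print(loc())
bot.move_linear(M(-.16,0,.024)); bot.move_linear(M(-.16,0,.13),max_speed=.25); bot.let_go()
p,q=knob(1.5,.14); bot.move_pose(p,q); bot.move_linear(knob(1.5,.052)[0]); st('knob')
bot.grasp(20); st()
swing(1.5,0,.052); swing(0,-.08,.052,n=1,th=10); st('shut')
bot.let_go(); bot.move_linear(knob(0,.2)[0],max_speed=.25)
bot.move_pose(M(-.04,0,.2),QM); st()
f=snap('wrist','end'); cv2.imwrite('pics/endb.png',cv2.resize(f['pixels'][:,:,::-1],(800,600),interpolation=cv2.INTER_CUBIC))
```

```text
True
push 34.9 [ 0.5161 -0.0508  0.0239] F [ 0.2  1.2 -0. ] w 0.0001 ff 0.6
[-127.4, 0.7]
knob 38.2 [ 0.5353 -0.2374  0.0526] F [-0.6  0.5 -0.1] w 0.0848 ff 0.0
 38.8 [ 0.5349 -0.2376  0.0523] F [0.3 0.4 4.2] w 0.0173 ff 21.7
shut 41.6 [ 0.5934 -0.1839  0.0522] F [ -1.7 -11.1   3.5] w 0.0172 ff 22.2
 44.4 [ 0.5083 -0.1378  0.1994] F [-0.2  1.   0.4] w 0.0857 ff 0.0
```

View pics/endb.png

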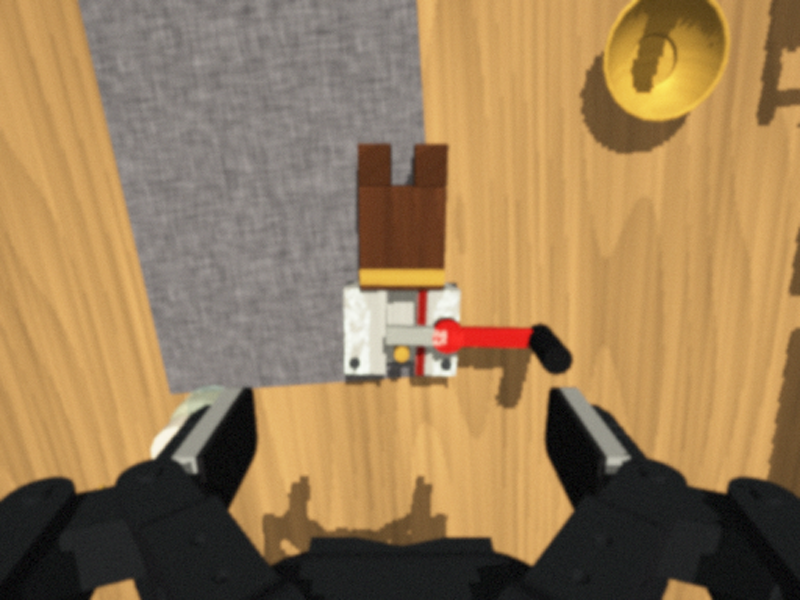

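```bash
python3 -c "
from h import *
print(finish_job()); st()"
```

```text
the job is handed in; nothing more can be done
None
the job is handed in; nothing more can be done
```

The bench pin is fully home in the mount, flat with its stud up, and the lever is swung shut behind it; I handed the job in after about 44 s of robot time without seeing the judge's result.

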